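Run along the carousel's caps to close the vials

ROBOT

A 6-joint arm with a two-finger parallel gripper is mounted at the origin on the work surface. World frame = base frame: x ahead of the robot, y to its left, z up, the work surface at z = 0. Lengths are in m, angles in rad, forces in N, time in s.
With the tool pointing down it reaches from about 0.25 to 0.725 m from the base axis. Payload 4 kg.
Tool frame: the origin (TCP) lies between the finger pads; the fingertips stand 11 mm ahead of it and the grasp point (between the pads) lies 8 mm behind it (bot.tip_extent is the distance from the TCP to the fingertips, in m); z points along the fingers, y is the line along which they close (so a half turn about z gives the same grasp; the last joint's range is limited). The gripper opens to 85 mm and grips with 20 to 120 N. Pads are 22 mm wide; open, the fingers measure 114 mm over their backs; the gripper's body (76 mm by 85 mm) begins 54 mm behind the grasp point. The pads swing forward as they close: fully open they stand 13 mm farther back than shut.
Start: joints at [-1.16, 0.241, 0.005, 1.335, 0, 1.571], TCP at [0.2, -0.458, 0.242] pointing down, gripper open.
Joint ranges: [-2.72, 2.72], [-1.05, 1.87], [-1.09, 1.28], [-1.99, 2.15], [-1.42, 1.44], [-3.14, 3.14]. Speed limits (rad/s): [2.79, 2.79, 3.14, 3.14, 3.14, 3.14].

INTERFACE

Orientations are given as a unit quaternion [x, y, z, w].
In Python, from workcell import bot gives the robot as it stands. The module is installed in compiled form; this text tells all that it offers.
- The arm moves only by the tool drive_tool, never from a script. Its argument "rows" is a list of rows, each an object of numbers: "dx", "dy", "dz": the shift along the tool's x, y, z in units of 50 mm (1.0 is 50 mm); "wx", "wy", "wz": the turn, a rotation vector about the tool's x, y, z in units of 5 degrees (1.0 is 5 degrees); "hand": the finger opening in mm, from 0 to 85.4. A call has 1 to 20 rows; each row is the pose to reach, as a shift and turn from the pose commanded when the call began, along the tool's axes at that moment; what a row does not reach only later rows make up. A row lasts 1/10 s, in which the tool goes at most 50 mm and 8.59 degrees, less where a joint would pass 70% of its speed; a pose out of reach is approached as far as the arm can. A call with a gripper value outside its range is refused whole. The fingers move at their own pace and stop on an object; the grip force is fixed at half the most. Time passes only in rows, so rows that repeat a pose let the fingers close. It gives the time, the measured TCP pose, the force, the opening and the grip force at its end, in the units of the state.
- bot.get_obs(): the state, without advancing time (a new reading comes with each control period).
- bot.camera(name): name is "scene" or "top" or "wrist"; returns the picture (384x512x3 uint8, red, green, blue); there is no depth.
- bot.get_calibration(name): a dict with "vfov" (degrees; the focal length in pixels is half the picture's height over the tangent of half this angle, whatever the lens; pixels are square), "cx", "cy" (the principal point, pixels), "origin" and "rotation" of the camera in the world; the wrist camera has in their place "mount" (4x4, takes a point from camera to tool coordinates, whose origin is the TCP and whose axes are the flange's). Camera axes: x right, y up, looking along -z (the intrinsics and any distortion apply to the point x, -y, -z); pixel columns grow to the right and rows downward; lengths in m; the calibration is good to about 2 mm. A picture is of the moment at which its call begins: read the wrist's pose just before it. get_calibration takes no time and is no camera call.
- bot.job_done(): hands the job in; it is judged then, once.
Trained networks look in the newest picture that a camera, given by its name, has taken for a name from the list of things; names that differ only in an ending like _2 or _b are one class to them, and where a whole thing is asked for, a point or a joint stands for the part that bears it (a point fixed in the world has none). Each returns a list of dicts, best first, with "score" (0 to 1); they miss things now and then, are a little off and sometimes report something else, mostly with a low value. They report only what shows in the picture. A call takes as long as a camera call.
- bot.look_for(camera, thing): "extent" ([centre column, centre row, width, height] in pixels, round what is visible of it).
- bot.outline_of(camera, thing): "region" (384x512 bool, what is visible of it) and "extent" ([centre column, centre row, width, height] in pixels, round what is visible of it).
The state is a dict: "clock": time; "joint_pos": joint angles; "joint_vel": joint speeds; "tau": joint torques, N m; "eef_pos": TCP position; "tool_rot": TCP orientation; "ft_force": force on the tool from outside, world axes, zero at the start; "ft_torque": the same for the moment, N m; "grip_width": finger opening in m; "grasp_force": force on a finger pad.
Only numpy, scipy, OpenCV 4.12 (cv2) and the standard library are available. Lean on these libraries where they do the work, as an engineer would, in place of code of your own. Each camera call takes 0.05 s, during which the arm holds its last target. There are 200 camera calls.

TASK

The seven blue snap caps on the sample carousel are set on loosely: with the fingertips run along the row from the red mark to the green mark, pressing each blue cap down until it is fully home, one after another in order, gently. Follow the row in a single pass, with the fingertips kept within 5 cm above the caps until the last one is down, and then take the hand clear. Pick nothing up, leave the yellow vent caps up, and do not shift the carousel or disturb the loose vial on it or anything else on the bench.

Things in the scene. Friction and masses are not known exactly. Their poses are not given: they have to be found in the camera images.
- carousel: Loose round white drum on a black foot, 200 mm across, deck 60 mm high, 1.6 kg. Origin: centre of underside; z up; x towards the red mark. Capped vials on a 75 mm radius circle: blue caps at 0 to 180 degrees anticlockwise from x, yellow at 240 and 300. Red block on the deck and patch on the side at 0 degrees (first blue cap), green ones at 180 (last). Spare vial loose at the centre.
- cap1_top (a point): Centre of the top face of blue cap 1 of 7 (1 at the red mark, 7 at the green; 30 degree steps anticlockwise from above, 39 mm apart, along a black half-circle line). Cap 20 mm across, 12 mm high; unpressed its top is about 84 mm above the bench, fully home 78 mm.
- cap1 (a joint): How far blue cap 1 is pressed down, m: 0 fully up (it starts between 0 and 0.001), 0.006 fully home against its stop. It resists with about 4 N of friction, no spring, and stays where it is left.
- cap2_top (a point): Centre of the top face of blue cap 2 of 7 (1 at the red mark, 7 at the green; 30 degree steps anticlockwise from above, 39 mm apart, along a black half-circle line). Cap 20 mm across, 12 mm high; unpressed its top is about 84 mm above the bench, fully home 78 mm.
- cap2 (a joint): How far blue cap 2 is pressed down, m: 0 fully up (it starts between 0 and 0.001), 0.006 fully home against its stop. It resists with about 4 N of friction, no spring, and stays where it is left.
- cap3_top (a point): Centre of the top face of blue cap 3 of 7 (1 at the red mark, 7 at the green; 30 degree steps anticlockwise from above, 39 mm apart, along a black half-circle line). Cap 20 mm across, 12 mm high; unpressed its top is about 84 mm above the bench, fully home 78 mm.
- cap3 (a joint): How far blue cap 3 is pressed down, m: 0 fully up (it starts between 0 and 0.001), 0.006 fully home against its stop. It resists with about 4 N of friction, no spring, and stays where it is left.
- cap4_top (a point): Centre of the top face of blue cap 4 of 7 (1 at the red mark, 7 at the green; 30 degree steps anticlockwise from above, 39 mm apart, along a black half-circle line). Cap 20 mm across, 12 mm high; unpressed its top is about 84 mm above the bench, fully home 78 mm.
- cap4 (a joint): How far blue cap 4 is pressed down, m: 0 fully up (it starts between 0 and 0.001), 0.006 fully home against its stop. It resists with about 4 N of friction, no spring, and stays where it is left.
- cap5_top (a point): Centre of the top face of blue cap 5 of 7 (1 at the red mark, 7 at the green; 30 degree steps anticlockwise from above, 39 mm apart, along a black half-circle line). Cap 20 mm across, 12 mm high; unpressed its top is about 84 mm above the bench, fully home 78 mm.
- cap5 (a joint): How far blue cap 5 is pressed down, m: 0 fully up (it starts between 0 and 0.001), 0.006 fully home against its stop. It resists with about 4 N of friction, no spring, and stays where it is left.
- cap6_top (a point): Centre of the top face of blue cap 6 of 7 (1 at the red mark, 7 at the green; 30 degree steps anticlockwise from above, 39 mm apart, along a black half-circle line). Cap 20 mm across, 12 mm high; unpressed its top is about 84 mm above the bench, fully home 78 mm.
- cap6 (a joint): How far blue cap 6 is pressed down, m: 0 fully up (it starts between 0 and 0.001), 0.006 fully home against its stop. It resists with about 4 N of friction, no spring, and stays where it is left.
- cap7_top (a point): Centre of the top face of blue cap 7 of 7 (1 at the red mark, 7 at the green; 30 degree steps anticlockwise from above, 39 mm apart, along a black half-circle line). Cap 20 mm across, 12 mm high; unpressed its top is about 84 mm above the bench, fully home 78 mm.
- cap7 (a joint): How far blue cap 7 is pressed down, m: 0 fully up (it starts between 0 and 0.001), 0.006 fully home against its stop. It resists with about 4 N of friction, no spring, and stays where it is left.
- vent1 (a joint): How far yellow vent cap 1 (same size and height as the blue ones, at 240 degrees on the carousel) is pressed down, m; moves like the blue caps. Must stay up.
- vent2 (a joint): How far yellow vent cap 2 (same size and height as the blue ones, at 300 degrees on the carousel) is pressed down, m; moves like the blue caps. Must stay up.
- spare_vial: Loose amber vial with white cap, 23 mm across, 46 mm high, standing on the 6 mm hub at the carousel's centre (top 112 mm above the bench). Origin at its underside.
- vial_a: Loose amber vial with metal cap, 23 mm across, 75 mm high, on the bench beside the carousel. Origin at its underside.
- vial_b: Another like vial_a, on the bench on another side of the carousel.
- reagent: Clear bottle with blue cap, 70 mm across, 160 mm high, at the left. Origin at its underside.
- tip_box: Orange box 85 x 120 x 55 mm, at the right. Origin at its underside.
- beaker: Open glass beaker, 70 mm across, 90 mm high, beyond the carousel. Origin at its underside.

How it is judged:
On the way, in this order (a step that is already met when the one before it is completed fails the run):
1. blue cap 1 is pressed home (value of joint cap1 above 0.004 m), for 0.1 s.
2. blue cap 2 is pressed home (value of joint cap2 above 0.004 m), for 0.1 s.
3. blue cap 3 is pressed home (value of joint cap3 above 0.004 m), for 0.1 s.
4. blue cap 4 is pressed home (value of joint cap4 above 0.004 m), for 0.1 s.
5. blue cap 5 is pressed home (value of joint cap5 above 0.004 m), for 0.1 s.
6. blue cap 6 is pressed home (value of joint cap6 above 0.004 m), for 0.1 s.
7. blue cap 7 is pressed home (value of joint cap7 above 0.004 m), for 0.1 s.
At the end, for the whole second after the job is handed in: All seven blue caps pressed more than 4 mm of their 6 mm, both yellow caps pressed less than 3 mm, the carousel flat, at rest and within 20 mm of where it stood, all bystanders upright and within 20 mm of where they stood (value of joint each of cap1, cap2, cap3, cap4, cap5, cap6, cap7 above 0.004 m and value of joint each of vent1, vent2 below 0.003 m and angle between carousel's own z axis and vertical below 0.03 rad and linear speed of carousel below 0.01 m/s and distance of each of carousel, spare_vial, vial_a, vial_b, reagent, tip_box, beaker from where it was at the start of the episode below 0.02 m and angle between each of spare_vial, vial_a, vial_b, reagent, tip_box, beaker's own z axis and vertical below 0.1 rad); the robot touches nothing.
It fails at once if a yellow vent cap is pressed (3 mm or more) (value of joint any of vent1, vent2 above 0.003 m).
It fails at once if the hand leaves the row between first and last cap (fingertips over 6 cm above the caps, or 17 cm off the axis) ((value of joint cap1 above 0.004 m and value of joint cap7 below 0.004 m) and (z of the grasp point in the frame of carousel above 0.17 m or horizontal distance between the grasp point and carousel above 0.17 m)).
It fails at once if the carousel is pushed over 20 mm, turned (first cap moves 28 mm), tipped, or lifted 5 mm (distance of carousel from where it was at the start of the episode above 0.02 m or distance of cap1_top from where it was at the start of the episode above 0.028 m or angle between carousel's own z axis and vertical above 0.08 rad or height (world z) of carousel above 0.005 m).
It fails at once if the caps or the carousel are pressed with more than 40 N (contact force between the fingers and carousel above 40 N).
It fails at once if a bystander is moved more than 20 mm or tipped (distance of any of spare_vial, vial_a, vial_b, reagent, tip_box, beaker from where it was at the start of the episode above 0.02 m or angle between any of spare_vial, vial_a, vial_b, reagent, tip_box, beaker's own z axis and vertical above 0.3 rad).
It also fails if it takes over 51 s, if anything falls off the work surface, if the arm or the gripper's body presses on something with over 40 N, if the wrist force passes 120 N, or if a joint passes its speed limit or range.

## Working session

There is one attempt and no reset: what is moved stays moved. The work goes in short steps, Python scripts to look and compute and a tool call to move; the robot and the scene stay as the last step left them, time stands still between calls to the robot, and variables do not carry over. Pictures are saved under pics/ and viewed, at most 10 in all, crops included, and the job is handed in when it is done.

Besides the shell and the picture viewer there is one more tool, called after "Emit:" by a JSON object that holds its "fn" and its "kwargs", one argument or row to a line. drive_tool: Moves the arm, as the interface text tells. Its arguments: {"type":"object","properties":{"rows":{"type":"array","items":{"type":"object","properties":{"dx":{"type":"number"},"dy":{"type":"number"},"dz":{"type":"number"},"wx":{"type":"number"},"wy":{"type":"number"},"wz":{"type":"number"},"hand":{"type":"number"}}}}},"required":["rows"]}

```bash
mkdir -p pics; python3 - <<'E'
from workcell import bot
import cv2,numpy as np
for n in ("scene","top"):
    im=bot.camera(n); cv2.imwrite(f"pics/{n}0.png",im[:,:,::-1])
    print(n,{k:np.round(v,4).tolist() if not isinstance(v,str) else v for k,v in bot.get_calibration(n).items()})
print(bot.get_calibration("wrist"))
o=bot.get_obs();print(o,bot.tip_extent)
E
```

```text
scene {'vfov': 50.848, 'cx': 254.7243, 'cy': 196.2234, 'origin': [0.9312, 0.7239, 0.8876], 'rotation': [0.0993, 0.3802, 0.8917, 0.2247]}
top {'vfov': 52.2435, 'cx': 251.9186, 'cy': 189.6204, 'origin': [0.4617, -0.0242, 1.3356], 'rotation': [-0.0348, 0.0198, 0.7081, -0.705]}
{'vfov': 63.78893014870133, 'cx': 253.779022947923, 'cy': 187.79912437408203, 'mount': array([[-5.51028657e-04,  9.55703820e-01,  2.94329585e-01,
         7.55829238e-02],
       [ 9.99999757e-01,  4.00753267e-04,  5.70880752e-04,
        -1.29729816e-03],
       [ 4.27639373e-04,  2.94329828e-01, -9.55703808e-01,
        -1.31060689e-01],
       [ 0.00000000e+00,  0.00000000e+00,  0.00000000e+00,
         1.00000000e+00]])}
{'clock': 0.1, 'joint_pos': array([-1.15995463e+00,  2.41354660e-01,  3.84617365e-03,  1.33521853e+00,
        2.36439236e-05,  1.57076072e+00]), 'joint_vel': array([-3.80472306e-04, -3.30307209e-04,  3.57354128e-03, -5.19906373e-04,
        8.88818543e-05, -1.09324102e-03]), 'tau': array([ 7.84695440e-04, -3.73138404e+01,  2.53010201e+01,  1.08611182e-02,
       -6.88336922e-05, -1.56709664e-06]), 'eef_pos': array([ 0.19947388, -0.45787777,  0.2414886 ]), 'tool_rot': array([ 9.78971141e-01,  2.03996502e-01, -1.85319468e-04, -9.47460971e-04]), 'ft_force': array([ 0.639649  , -0.194044  , -0.06387865]), 'ft_torque': array([-0.01090603, -0.00639134,  0.04315327]), 'grasp_force': 0.0, 'grip_width': 0.08528191396126127} 0.011
```

View pics/top0.png

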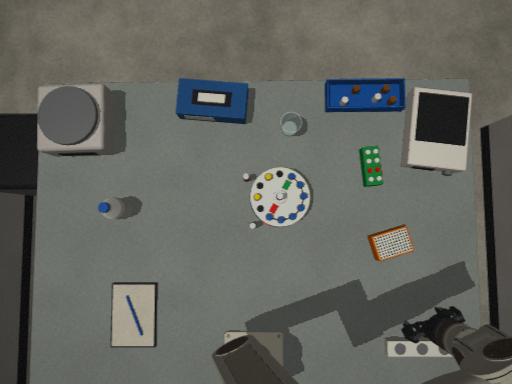

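View pics/scene0.png

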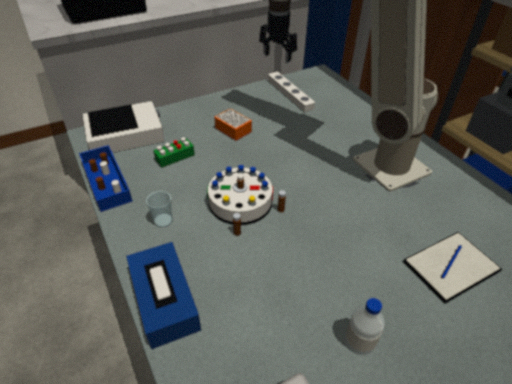

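The top view shows the carousel at about (281,197): red mark lower left at (273,209), green at (287,185). The blue caps run anticlockwise along the right side from (269,217) to (292,176). The scene view agrees, with the carousel at (240,193). Next I'll measure the blue caps in both views.

```bash
cat > h.py <<'E'
import numpy as np,cv2
from scipy.spatial.transform import Rotation as R
from scipy.optimize import least_squares
def cam(c,obs=None):
    f=192/np.tan(np.radians(c["vfov"])/2)
    if "mount" in c:
        T=np.eye(4);T[:3,:3]=R.from_quat(obs["tool_rot"]).as_matrix();T[:3,3]=obs["eef_pos"]
        M=T@c["mount"];return f,c["cx"],c["cy"],M[:3,3],M[:3,:3]
    r=np.array(c["rotation"]);r=r if r.shape==(3,3) else R.from_quat(r).as_matrix()
    return f,c["cx"],c["cy"],np.array(c["origin"]),r
def ray(C,uv,z):
    f,cx,cy,o,r=C;d=r@np.array([(uv[0]-cx)/f,-(uv[1]-cy)/f,-1]);return o+d*(z-o[2])/d[2]
def proj(C,p):
    f,cx,cy,o,r=C;q=(np.asarray(p)-o)@r;return np.stack([cx-f*q[...,0]/q[...,2],cy+f*q[...,1]/q[...,2]],-1)
def blobs(im,lo,hi,amin,roi=None,s=130,v=50):
    h=cv2.cvtColor(im,cv2.COLOR_RGB2HSV);m=cv2.inRange(h,(lo,s,v),(hi,255,255))
    if roi:
        k=np.zeros_like(m);x0,y0,x1,y1=roi;k[y0:y1,x0:x1]=1;m*=k
    n,_,st,ce=cv2.connectedComponentsWithStats(m)
    return [(ce[i].round(1).tolist(),int(st[i,4])) for i in range(1,n) if st[i,4]>=amin]
E
python3 - <<'E'
from h import *
from workcell import bot
for n,roi in (("top",(245,160,315,232)),("scene",(203,160,277,225))):
    im=bot.camera(n);C=cam(bot.get_calibration(n))
    for nm,lo,hi in (("blue",100,125),("yel",18,35),("red",0,6),("green",50,85)):
        print(n,nm,[(b,a,ray(C,b,.08 if nm in("blue","yel") else .065)[:2].round(4).tolist()) for b,a in blobs(im,lo,hi,4,roi)])
    x0,y0,x1,y1=roi;cv2.imwrite(f"pics/{n}1.png",cv2.resize(im[y0:y1,x0:x1,::-1],None,fx=8,fy=8,interpolation=2))
E
```

```text
top blue [([291.3, 175.9], 25, [0.6025, -0.1247]), ([299.9, 184.1], 24, [0.5759, -0.1519]), ([303.3, 195.6], 27, [0.5388, -0.1623]), ([300.4, 207.4], 27, [0.5011, -0.1525]), ([268.9, 216.5], 27, [0.4724, -0.0517]), ([292.4, 216.0], 25, [0.4737, -0.1267]), ([280.9, 219.4], 28, [0.463, -0.0899])]
top yel [([268.0, 176.3], 32, [0.6017, -0.0497]), ([256.6, 196.4], 30, [0.537, -0.0127])]
top red [([273.4, 208.1], 49, [0.4996, -0.0668])]
top green [([286.3, 184.6], 42, [0.5758, -0.1093])]
scene blue [([240.5, 167.0], 22, [0.5011, -0.1534]), ([228.3, 169.0], 22, [0.539, -0.1626]), ([252.7, 169.1], 23, [0.4722, -0.1265]), ([219.0, 174.6], 23, [0.5757, -0.1519]), ([261.3, 175.3], 21, [0.4629, -0.0881]), ([214.8, 182.9], 21, [0.6027, -0.1231]), ([264.2, 183.2], 23, [0.4729, -0.0525])]
scene yel [([225.6, 198.5], 31, [0.6031, -0.0472]), ([251.7, 198.5], 30, [0.5369, -0.012])]
scene red [([254.5, 187.4], 38, [0.4995, -0.0641])]
scene green [([225.3, 187.0], 23, [0.5764, -0.1071])]
```

Emit:
{"fn": "drive_tool", "kwargs": {
  "rows": [
    {"dx":0.8,"dy":-0.5,"dz":0,"wz":0.8,"hand":0},
    {"dx":1.6,"dy":-1.0,"dz":0,"wz":1.6,"hand":0},
    {"dx":2.4,"dy":-1.5,"dz":0,"wz":2.4,"hand":0},
    {"dx":3.2,"dy":-2.0,"dz":0.1,"wz":3.2,"hand":0},
    {"dx":4.0,"dy":-2.5,"dz":0.2,"wz":4.0,"hand":0},
    {"dx":4.8,"dy":-3.0,"dz":0.3,"wz":4.71,"hand":0},
    {"dx":5.6,"dy":-3.5,"dz":0.4,"wz":4.71,"hand":0},
    {"dx":6.4,"dy":-4.1,"dz":0.5,"wz":4.71,"hand":0},
    {"dx":7.2,"dy":-4.6,"dz":0.6,"wz":4.71,"hand":0},
    {"dx":7.8,"dy":-5.0,"dz":0.7,"wz":4.71,"hand":0},
    {"dx":8.25,"dy":-5.26,"dz":0.8,"wz":4.71,"hand":0},
    {"dx":8.25,"dy":-5.26,"dz":0.8,"wz":4.71,"hand":0},
    {"dx":8.25,"dy":-5.26,"dz":0.8,"wz":4.71,"hand":0},
    {"dx":8.25,"dy":-5.26,"dz":0.8,"wz":4.71,"hand":0},
    {"dx":8.25,"dy":-5.26,"dz":0.8,"wz":4.71,"hand":0}
  ]
}}

```text
invalid input at $.rows[0]: expected keys dx, dy, dz, wx, wy, wz, hand
```

```bash
python3 - <<'E'
from h import *
from workcell import bot
o=bot.get_obs();im=bot.camera("wrist");C=cam(bot.get_calibration("wrist"),o)
cv2.imwrite("pics/w0.png",im[:,:,::-1])
print(o["clock"],o["eef_pos"],o["tool_rot"],o["joint_pos"],o["grip_width"],o["ft_force"])
print(proj(C,o["eef_pos"]+[0,0,-.011]))
for nm,lo,hi in (("blue",100,125),("yel",18,35),("red",0,6),("green",50,85)):
    print(nm,[(b,a,ray(C,b,.084 if nm in("blue","yel") else .065)[:2].round(4).tolist()) for b,a in blobs(im,lo,hi,60)])
E
```

```text
0.2 [ 0.19951429 -0.45805232  0.24171096] [ 9.78976480e-01  2.03971990e-01 -1.33086503e-04 -6.79543185e-04] [-1.16001587e+00  2.41180461e-01  4.20082755e-03  1.33520150e+00
  1.65738350e-05  1.57074966e+00] 0.08533121864025026 [ 0.2703334  -0.0571472   0.56975243]
[256.54256796 247.19768744]
blue []
yel []
red []
green []
```

View pics/w0.png

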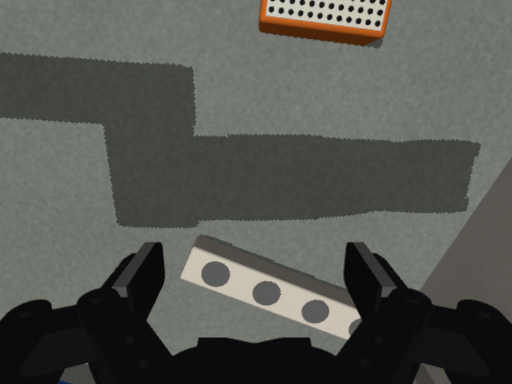

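The move was refused because every row needs all seven keys. This picture is from the start pose: open fingers at (140,280) and (370,280), tip box at the top.

Emit:
{"fn": "drive_tool", "kwargs": {
  "rows": [
    {"dx":0.8,"dy":-0.5,"dz":0,"wx":0,"wy":0,"wz":0.8,"hand":0},
    {"dx":1.6,"dy":-1.0,"dz":0,"wx":0,"wy":0,"wz":1.6,"hand":0},
    {"dx":2.4,"dy":-1.5,"dz":0,"wx":0,"wy":0,"wz":2.4,"hand":0},
    {"dx":3.2,"dy":-2.0,"dz":0.1,"wx":0,"wy":0,"wz":3.2,"hand":0},
    {"dx":4.0,"dy":-2.5,"dz":0.2,"wx":0,"wy":0,"wz":4.0,"hand":0},
    {"dx":4.8,"dy":-3.0,"dz":0.3,"wx":0,"wy":0,"wz":4.71,"hand":0},
    {"dx":5.6,"dy":-3.5,"dz":0.4,"wx":0,"wy":0,"wz":4.71,"hand":0},
    {"dx":6.4,"dy":-4.1,"dz":0.5,"wx":0,"wy":0,"wz":4.71,"hand":0},
    {"dx":7.2,"dy":-4.6,"dz":0.6,"wx":0,"wy":0,"wz":4.71,"hand":0},
    {"dx":7.8,"dy":-5.0,"dz":0.7,"wx":0,"wy":0,"wz":4.71,"hand":0},
    {"dx":8.25,"dy":-5.26,"dz":0.8,"wx":0,"wy":0,"wz":4.71,"hand":0},
    {"dx":8.25,"dy":-5.26,"dz":0.8,"wx":0,"wy":0,"wz":4.71,"hand":0},
    {"dx":8.25,"dy":-5.26,"dz":0.8,"wx":0,"wy":0,"wz":4.71,"hand":0},
    {"dx":8.25,"dy":-5.26,"dz":0.8,"wx":0,"wy":0,"wz":4.71,"hand":0}
  ]
}}

```text
clock: 1.65
eef_pos: [0.4723, -0.0531, 0.2024]
tool_rot: [1.0, -0.001, -0.0, 0.0]
ft_force: [-0.3, 0.2, -0.8]
grip_width: -0.0004
grasp_force: 0.0
```

```bash
cat > look.py <<'E'
from h import *
from workcell import bot
import sys
o=bot.get_obs();im=bot.camera("wrist");C=cam(bot.get_calibration("wrist"),o)
cv2.imwrite(f"pics/{sys.argv[1]}.png",im[:,:,::-1])
print(o["clock"],o["eef_pos"],o["tool_rot"],o["joint_pos"],o["grip_width"],o["ft_force"])
print(proj(C,o["eef_pos"]+[0,0,-.011]))
for nm,lo,hi in (("blue",100,125),("yel",18,35),("red",0,6),("green",50,85)):
    print(nm,[(b,a,ray(C,b,.084 if nm in("blue","yel") else .065)[:2].round(4).tolist()) for b,a in blobs(im,lo,hi,60)])
E
python3 look.py w1
```

```text
1.65 [ 0.47234019 -0.05314771  0.2023614 ] [ 9.99999826e-01 -5.39389488e-04 -2.03789728e-04  1.24002810e-04] [-1.11869155e-01  2.14429083e-01 -1.34884964e-01  1.22185978e+00
 -2.91752323e-04  3.03080233e+00] -0.00039683781131975756 [-0.29222704  0.17654899 -0.83763143]
[256.70721504 246.14245907]
blue [([352.0, 12.2], 629, [0.6026, -0.1225]), ([385.3, 51.1], 629, [0.5768, -0.1497]), ([394.8, 102.0], 461, [0.5402, -0.1616]), ([376.9, 149.3], 403, [0.5031, -0.152]), ([253.3, 182.8], 381, [0.4749, -0.0513]), ([341.6, 181.9], 365, [0.4755, -0.1255]), ([296.5, 193.2], 384, [0.4656, -0.088])]
yel [([250.6, 13.6], 641, [0.6018, -0.0496]), ([205.1, 104.9], 499, [0.5383, -0.0137])]
red [([270.4, 147.5], 748, [0.5015, -0.0663])]
green [([324.7, 53.6], 926, [0.5772, -0.1088])]
```

View pics/w1.png

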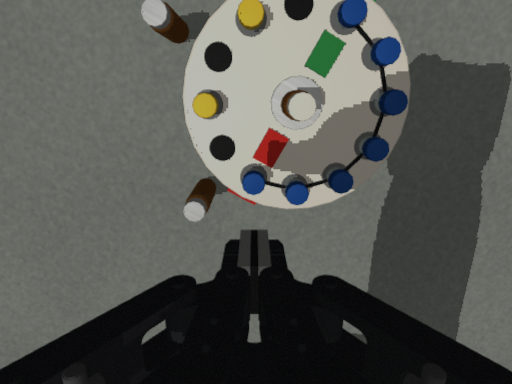

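Wrist view: cap 1 is at (253,183), the row runs to cap 7 at (352,12), the closed fingertips are at (256,246), and all three views agree to within 2 mm. The fit gives a centre of (0.538,-0.088) with cap 1 at 151°. Going down over cap 1.

Emit:
{"fn": "drive_tool", "kwargs": {
  "rows": [
    {"dx":0,"dy":-0.02,"dz":0.5,"wx":0,"wy":0,"wz":0,"hand":0},
    {"dx":0,"dy":-0.03,"dz":1.0,"wx":0,"wy":0,"wz":0,"hand":0},
    {"dx":0,"dy":-0.03,"dz":1.4,"wx":0,"wy":0,"wz":0,"hand":0},
    {"dx":0,"dy":-0.03,"dz":1.7,"wx":0,"wy":0,"wz":0,"hand":0},
    {"dx":0,"dy":-0.03,"dz":1.9,"wx":0,"wy":0,"wz":0,"hand":0},
    {"dx":0,"dy":-0.03,"dz":2.0,"wx":0,"wy":0,"wz":0,"hand":0},
    {"dx":0,"dy":-0.03,"dz":2.0,"wx":0,"wy":0,"wz":0,"hand":0},
    {"dx":0,"dy":-0.03,"dz":2.0,"wx":0,"wy":0,"wz":0,"hand":0}
  ]
}}

```text
clock: 2.5
eef_pos: [0.4733, -0.0513, 0.103]
tool_rot: [1.0, -0.0, 0.001, 0.0]
ft_force: [0.2, -0.7, 0.5]
grip_width: 0.0001
grasp_force: 0.0
```

```bash
python3 look.py w2
```

```text
2.5 [ 0.47332043 -0.05134645  0.10299449] [ 9.99999755e-01 -3.28262195e-04  6.14420432e-04  6.87148610e-05] [-1.08056036e-01  3.04793594e-01 -2.95116971e-01  9.69649268e-01
 -4.50864923e-06  3.03419314e+00] 6.231007597062003e-05 [ 0.24753662 -0.68305681  0.45866743]
[256.70939405 246.17551348]
blue [([478.4, 25.0], 2079, [0.5766, -0.1484]), ([489.8, 110.1], 1225, [0.5404, -0.1615]), ([454.4, 185.3], 988, [0.5033, -0.1518]), ([395.1, 235.0], 850, [0.4757, -0.1253]), ([259.9, 227.7], 229, [0.48, -0.0531]), ([324.7, 252.4], 804, [0.4653, -0.0884])]
yel [([178.7, 114.4], 1374, [0.5386, -0.0143])]
red [([282.3, 178.2], 1741, [0.502, -0.0661])]
green [([371.1, 32.5], 2513, [0.5769, -0.1083])]
```

View pics/w2.png

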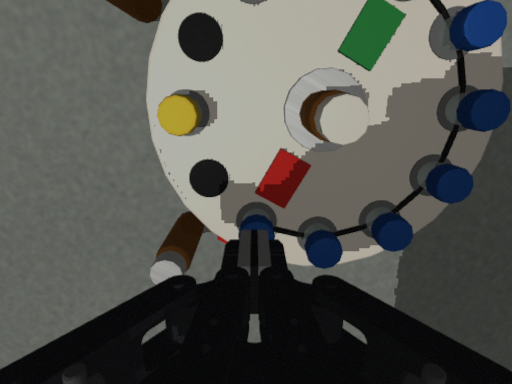

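The fingertips are over cap 1 at (258,235), with vial_a clear at (170,260). Pressing gently.

Emit:
{"fn": "drive_tool", "kwargs": {
  "rows": [
    {"dx":0,"dy":0,"dz":0.1,"wx":0,"wy":0,"wz":0,"hand":0},
    {"dx":0,"dy":0,"dz":0.16,"wx":0,"wy":0,"wz":0,"hand":0},
    {"dx":0,"dy":0,"dz":0.19,"wx":0,"wy":0,"wz":0,"hand":0},
    {"dx":0,"dy":0,"dz":0.22,"wx":0,"wy":0,"wz":0,"hand":0},
    {"dx":0,"dy":0,"dz":0.22,"wx":0,"wy":0,"wz":0,"hand":0}
  ]
}}

```text
clock: 3.05
eef_pos: [0.4732, -0.051, 0.0915]
tool_rot: [1.0, -0.0, 0.0, 0.0]
ft_force: [0.8, -0.1, 2.2]
grip_width: 0.0002
grasp_force: 1.1
```

Emit:
{"fn": "drive_tool", "kwargs": {
  "rows": [
    {"dx":0,"dy":0,"dz":0.02,"wx":0,"wy":0,"wz":0,"hand":0},
    {"dx":0,"dy":0,"dz":0.03,"wx":0,"wy":0,"wz":0,"hand":0},
    {"dx":0,"dy":0,"dz":0.03,"wx":0,"wy":0,"wz":0,"hand":0}
  ]
}}

```text
clock: 3.35
eef_pos: [0.4732, -0.0511, 0.0899]
tool_rot: [1.0, -0.0, 0.0, -0.0]
ft_force: [1.0, 0.2, 2.8]
grip_width: -0.0002
grasp_force: 1.7
```

Emit:
{"fn": "drive_tool", "kwargs": {
  "rows": [
    {"dx":0,"dy":0,"dz":0.02,"wx":0,"wy":0,"wz":0,"hand":0},
    {"dx":0,"dy":0,"dz":0.03,"wx":0,"wy":0,"wz":0,"hand":0},
    {"dx":0,"dy":0,"dz":0.03,"wx":0,"wy":0,"wz":0,"hand":0}
  ]
}}

```text
clock: 3.65
eef_pos: [0.4732, -0.0511, 0.089]
tool_rot: [1.0, -0.0, 0.001, -0.0]
ft_force: [-1.6, -0.7, 8.3]
grip_width: 0.0001
grasp_force: 4.1
```

Cap 1 is home: the tip reached 0.078 m and the force rose to 8 N. On to cap 2 at the same depth.

Emit:
{"fn": "drive_tool", "kwargs": {
  "rows": [
    {"dx":0,"dy":0,"dz":-0.14,"wx":0,"wy":0,"wz":0,"hand":0},
    {"dx":0,"dy":0,"dz":-0.26,"wx":0,"wy":0,"wz":0,"hand":0},
    {"dx":0,"dy":0,"dz":-0.26,"wx":0,"wy":0,"wz":0,"hand":0},
    {"dx":-0.1,"dy":0.38,"dz":-0.26,"wx":0,"wy":0,"wz":0,"hand":0},
    {"dx":-0.2,"dy":0.76,"dz":-0.26,"wx":0,"wy":0,"wz":0,"hand":0},
    {"dx":-0.2,"dy":0.76,"dz":-0.26,"wx":0,"wy":0,"wz":0,"hand":0},
    {"dx":-0.2,"dy":0.76,"dz":-0.26,"wx":0,"wy":0,"wz":0,"hand":0},
    {"dx":-0.2,"dy":0.76,"dz":-0.18,"wx":0,"wy":0,"wz":0,"hand":0},
    {"dx":-0.2,"dy":0.76,"dz":-0.14,"wx":0,"wy":0,"wz":0,"hand":0},
    {"dx":-0.2,"dy":0.76,"dz":-0.1,"wx":0,"wy":0,"wz":0,"hand":0},
    {"dx":-0.2,"dy":0.76,"dz":-0.06,"wx":0,"wy":0,"wz":0,"hand":0},
    {"dx":-0.2,"dy":0.76,"dz":-0.03,"wx":0,"wy":0,"wz":0,"hand":0},
    {"dx":-0.2,"dy":0.76,"dz":0.0,"wx":0,"wy":0,"wz":0,"hand":0},
    {"dx":-0.2,"dy":0.76,"dz":0.0,"wx":0,"wy":0,"wz":0,"hand":0},
    {"dx":-0.2,"dy":0.76,"dz":0.0,"wx":0,"wy":0,"wz":0,"hand":0}
  ]
}}

```text
clock: 5.15
eef_pos: [0.4628, -0.0885, 0.089]
tool_rot: [1.0, 0.0, 0.0, -0.001]
ft_force: [-3.1, 3.1, 9.0]
grip_width: -0.0001
grasp_force: 4.5
```

Emit:
{"fn": "drive_tool", "kwargs": {
  "rows": [
    {"dx":0,"dy":0,"dz":-0.14,"wx":0,"wy":0,"wz":0,"hand":0},
    {"dx":0,"dy":0,"dz":-0.26,"wx":0,"wy":0,"wz":0,"hand":0},
    {"dx":0,"dy":0,"dz":-0.26,"wx":0,"wy":0,"wz":0,"hand":0},
    {"dx":0.1,"dy":0.38,"dz":-0.26,"wx":0,"wy":0,"wz":0,"hand":0},
    {"dx":0.21,"dy":0.75,"dz":-0.26,"wx":0,"wy":0,"wz":0,"hand":0},
    {"dx":0.21,"dy":0.75,"dz":-0.26,"wx":0,"wy":0,"wz":0,"hand":0},
    {"dx":0.21,"dy":0.75,"dz":-0.26,"wx":0,"wy":0,"wz":0,"hand":0}
  ]
}}

```text
clock: 5.85
eef_pos: [0.473, -0.1266, 0.101]
tool_rot: [1.0, -0.001, -0.0, -0.0]
ft_force: [-0.4, 0.2, 0.3]
grip_width: -0.0001
grasp_force: 0.0
```

```bash
python3 look.py w3; python3 - <<'E'
from h import *
from workcell import bot
for n,roi in (("scene",(203,160,277,225)),):
    im=bot.camera(n);C=cam(bot.get_calibration(n))
    for nm,lo,hi in (("blue",100,125),("yel",18,35),("red",0,6)): print(nm,blobs(im,lo,hi,4,roi))
E
```

```text
5.85 [ 0.473021   -0.1266114   0.10097078] [ 9.99999721e-01 -6.17122190e-04 -3.45627913e-04 -2.39154589e-04] [-2.61704124e-01  3.32374463e-01 -2.60719447e-01  9.78493712e-01
  2.83664774e-04  2.88112266e+00] -8.576807220938503e-05 [-0.35848763  0.21703822  0.26841364]
[256.72234602 246.14188861]
blue [([314.2, 23.2], 1758, [0.5766, -0.1513]), ([331.7, 109.5], 1408, [0.5405, -0.1615]), ([309.0, 185.7], 1010, [0.5035, -0.1528]), ([120.4, 233.1], 836, [0.4776, -0.055]), ([258.8, 227.2], 262, [0.4809, -0.1277]), ([189.3, 248.3], 807, [0.4686, -0.0906])]
yel [([23.9, 114.1], 1765, [0.5387, -0.0177])]
red [([151.3, 178.6], 1787, [0.502, -0.0676])]
green [([222.3, 31.1], 2502, [0.5769, -0.1099])]
blue [([240.4, 167.0], 21), ([228.4, 168.4], 29), ([252.4, 169.7], 15), ([218.7, 174.3], 27), ([261.2, 176.7], 22), ([214.6, 183.0], 20), ([264.3, 184.8], 21)]
yel [([225.6, 198.5], 31), ([251.6, 198.5], 31)]
red [([254.2, 187.4], 36)]
```

View pics/w3.png

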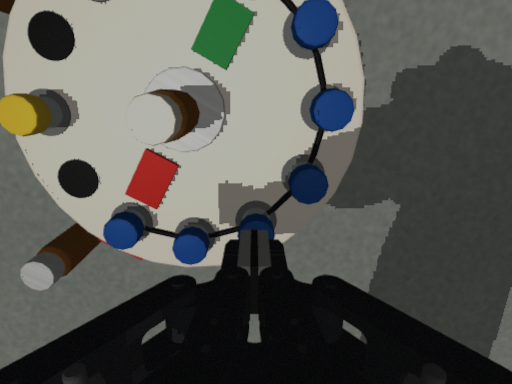

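Caps 1 and 2, at (120,233) and (189,248), are down and the carousel is unmoved. The fingers are over cap 3.

Emit:
{"fn": "drive_tool", "kwargs": {
  "rows": [
    {"dx":0,"dy":0,"dz":0.1,"wx":0,"wy":0,"wz":0,"hand":0},
    {"dx":0,"dy":0,"dz":0.14,"wx":0,"wy":0,"wz":0,"hand":0},
    {"dx":0,"dy":0,"dz":0.18,"wx":0,"wy":0,"wz":0,"hand":0},
    {"dx":0,"dy":0,"dz":0.22,"wx":0,"wy":0,"wz":0,"hand":0},
    {"dx":0,"dy":0,"dz":0.24,"wx":0,"wy":0,"wz":0,"hand":0},
    {"dx":0,"dy":0,"dz":0.26,"wx":0,"wy":0,"wz":0,"hand":0},
    {"dx":0,"dy":0,"dz":0.26,"wx":0,"wy":0,"wz":0,"hand":0},
    {"dx":0,"dy":0,"dz":0.26,"wx":0,"wy":0,"wz":0,"hand":0}
  ]
}}

```text
clock: 6.75
eef_pos: [0.4731, -0.1261, 0.089]
tool_rot: [1.0, 0.0, 0.0, -0.0]
ft_force: [-3.4, 3.1, 9.3]
grip_width: 0.0001
grasp_force: 4.5
```

Emit:
{"fn": "drive_tool", "kwargs": {
  "rows": [
    {"dx":0,"dy":0,"dz":-0.14,"wx":0,"wy":0,"wz":0,"hand":0},
    {"dx":0,"dy":0,"dz":-0.26,"wx":0,"wy":0,"wz":0,"hand":0},
    {"dx":0,"dy":0,"dz":-0.26,"wx":0,"wy":0,"wz":0,"hand":0},
    {"dx":0.28,"dy":0.27,"dz":-0.26,"wx":0,"wy":0,"wz":0,"hand":0},
    {"dx":0.57,"dy":0.54,"dz":-0.26,"wx":0,"wy":0,"wz":0,"hand":0},
    {"dx":0.57,"dy":0.54,"dz":-0.26,"wx":0,"wy":0,"wz":0,"hand":0},
    {"dx":0.57,"dy":0.54,"dz":-0.26,"wx":0,"wy":0,"wz":0,"hand":0},
    {"dx":0.57,"dy":0.54,"dz":-0.18,"wx":0,"wy":0,"wz":0,"hand":0},
    {"dx":0.57,"dy":0.54,"dz":-0.14,"wx":0,"wy":0,"wz":0,"hand":0},
    {"dx":0.57,"dy":0.54,"dz":-0.1,"wx":0,"wy":0,"wz":0,"hand":0},
    {"dx":0.57,"dy":0.54,"dz":-0.06,"wx":0,"wy":0,"wz":0,"hand":0},
    {"dx":0.57,"dy":0.54,"dz":-0.03,"wx":0,"wy":0,"wz":0,"hand":0},
    {"dx":0.57,"dy":0.54,"dz":0.0,"wx":0,"wy":0,"wz":0,"hand":0},
    {"dx":0.57,"dy":0.54,"dz":0.0,"wx":0,"wy":0,"wz":0,"hand":0},
    {"dx":0.57,"dy":0.54,"dz":0.0,"wx":0,"wy":0,"wz":0,"hand":0}
  ]
}}

```text
clock: 8.25
eef_pos: [0.5014, -0.1532, 0.089]
tool_rot: [1.0, -0.0, -0.0, -0.0]
ft_force: [-4.5, 1.8, 8.9]
grip_width: 0.0001
grasp_force: 4.3
```

Emit:
{"fn": "drive_tool", "kwargs": {
  "rows": [
    {"dx":0,"dy":0,"dz":-0.14,"wx":0,"wy":0,"wz":0,"hand":0},
    {"dx":0,"dy":0,"dz":-0.26,"wx":0,"wy":0,"wz":0,"hand":0},
    {"dx":0,"dy":0,"dz":-0.26,"wx":0,"wy":0,"wz":0,"hand":0},
    {"dx":0.38,"dy":0.1,"dz":-0.26,"wx":0,"wy":0,"wz":0,"hand":0},
    {"dx":0.76,"dy":0.19,"dz":-0.26,"wx":0,"wy":0,"wz":0,"hand":0},
    {"dx":0.76,"dy":0.19,"dz":-0.26,"wx":0,"wy":0,"wz":0,"hand":0},
    {"dx":0.76,"dy":0.19,"dz":-0.26,"wx":0,"wy":0,"wz":0,"hand":0},
    {"dx":0.76,"dy":0.19,"dz":-0.18,"wx":0,"wy":0,"wz":0,"hand":0},
    {"dx":0.76,"dy":0.19,"dz":-0.14,"wx":0,"wy":0,"wz":0,"hand":0},
    {"dx":0.76,"dy":0.19,"dz":-0.1,"wx":0,"wy":0,"wz":0,"hand":0},
    {"dx":0.76,"dy":0.19,"dz":-0.06,"wx":0,"wy":0,"wz":0,"hand":0},
    {"dx":0.76,"dy":0.19,"dz":-0.03,"wx":0,"wy":0,"wz":0,"hand":0},
    {"dx":0.76,"dy":0.19,"dz":0.0,"wx":0,"wy":0,"wz":0,"hand":0},
    {"dx":0.76,"dy":0.19,"dz":0.0,"wx":0,"wy":0,"wz":0,"hand":0},
    {"dx":0.76,"dy":0.19,"dz":0.0,"wx":0,"wy":0,"wz":0,"hand":0}
  ]
}}

```text
clock: 9.75
eef_pos: [0.5393, -0.1629, 0.089]
tool_rot: [1.0, -0.0, -0.0, -0.0]
ft_force: [-5.2, 0.5, 8.5]
grip_width: 0.0003
grasp_force: 4.1
```

Emit:
{"fn": "drive_tool", "kwargs": {
  "rows": [
    {"dx":0,"dy":0,"dz":-0.14,"wx":0,"wy":0,"wz":0,"hand":0},
    {"dx":0,"dy":0,"dz":-0.26,"wx":0,"wy":0,"wz":0,"hand":0},
    {"dx":0,"dy":0,"dz":-0.26,"wx":0,"wy":0,"wz":0,"hand":0},
    {"dx":0.38,"dy":-0.1,"dz":-0.26,"wx":0,"wy":0,"wz":0,"hand":0},
    {"dx":0.75,"dy":-0.21,"dz":-0.26,"wx":0,"wy":0,"wz":0,"hand":0},
    {"dx":0.75,"dy":-0.21,"dz":-0.26,"wx":0,"wy":0,"wz":0,"hand":0},
    {"dx":0.75,"dy":-0.21,"dz":-0.26,"wx":0,"wy":0,"wz":0,"hand":0}
  ]
}}

```text
clock: 10.45
eef_pos: [0.5771, -0.1525, 0.1008]
tool_rot: [1.0, 0.0, -0.0, 0.0]
ft_force: [-0.1, -0.2, -0.5]
grip_width: 0.0002
grasp_force: 0.0
```

```bash
python3 look.py w4; python3 - <<'E'
from h import *
from workcell import bot
im=bot.camera("scene")
for nm,lo,hi in (("blue",100,125),("yel",18,35),("red",0,6)): print(nm,blobs(im,lo,hi,4,(203,160,277,225)))
E
```

```text
10.45 [ 0.57706001 -0.15248381  0.10079311] [ 9.99999887e-01  1.01604038e-04 -4.64740779e-04  6.51268183e-06] [-2.58215328e-01  5.22677410e-01  4.32472082e-02  1.09226144e+00
 -2.50032667e-04  2.88317423e+00] 0.0001857987630644266 [-0.08262549 -0.20313504 -0.52055118]
[256.71231034 246.1377097 ]
blue [([202.7, 188.2], 1140, [0.6063, -0.1254]), ([260.4, 227.2], 275, [0.585, -0.1544]), ([253.9, 335.5], 175, [0.5155, -0.151])]
yel [([60.3, 189.2], 1431, [0.6058, -0.0538]), ([19.1, 295.5], 1192, [0.5432, -0.0191])]
red []
green [([227.7, 141.0], 252, [0.6271, -0.1369]), ([184.0, 223.2], 1446, [0.5789, -0.11])]
blue [([240.5, 167.9], 21), ([228.2, 170.0], 26), ([252.4, 170.6], 21), ([218.9, 175.0], 14), ([261.2, 176.7], 22), ([215.0, 182.5], 24), ([264.3, 184.8], 21)]
yel [([225.6, 198.5], 31), ([251.6, 198.5], 31)]
red [([254.2, 187.4], 36)]
```

Caps 1–5 are down and the carousel is unmoved. Pressing cap 6, then cap 7, then retreating.

Emit:
{"fn": "drive_tool", "kwargs": {
  "rows": [
    {"dx":0,"dy":0,"dz":0.1,"wx":0,"wy":0,"wz":0,"hand":0},
    {"dx":0,"dy":0,"dz":0.14,"wx":0,"wy":0,"wz":0,"hand":0},
    {"dx":0,"dy":0,"dz":0.18,"wx":0,"wy":0,"wz":0,"hand":0},
    {"dx":0,"dy":0,"dz":0.22,"wx":0,"wy":0,"wz":0,"hand":0},
    {"dx":0,"dy":0,"dz":0.24,"wx":0,"wy":0,"wz":0,"hand":0},
    {"dx":0,"dy":0,"dz":0.26,"wx":0,"wy":0,"wz":0,"hand":0},
    {"dx":0,"dy":0,"dz":0.26,"wx":0,"wy":0,"wz":0,"hand":0},
    {"dx":0,"dy":0,"dz":0.26,"wx":0,"wy":0,"wz":0,"hand":0}
  ]
}}

```text
clock: 11.35
eef_pos: [0.5767, -0.1528, 0.089]
tool_rot: [1.0, -0.0, -0.0, 0.0]
ft_force: [-4.6, -0.2, 8.0]
grip_width: 0.0001
grasp_force: 4.0
```

Emit:
{"fn": "drive_tool", "kwargs": {
  "rows": [
    {"dx":0,"dy":0,"dz":-0.14,"wx":0,"wy":0,"wz":0,"hand":0},
    {"dx":0,"dy":0,"dz":-0.26,"wx":0,"wy":0,"wz":0,"hand":0},
    {"dx":0,"dy":0,"dz":-0.26,"wx":0,"wy":0,"wz":0,"hand":0},
    {"dx":0.27,"dy":-0.28,"dz":-0.26,"wx":0,"wy":0,"wz":0,"hand":0},
    {"dx":0.54,"dy":-0.56,"dz":-0.26,"wx":0,"wy":0,"wz":0,"hand":0},
    {"dx":0.54,"dy":-0.56,"dz":-0.26,"wx":0,"wy":0,"wz":0,"hand":0},
    {"dx":0.54,"dy":-0.56,"dz":-0.26,"wx":0,"wy":0,"wz":0,"hand":0},
    {"dx":0.54,"dy":-0.56,"dz":-0.18,"wx":0,"wy":0,"wz":0,"hand":0},
    {"dx":0.54,"dy":-0.56,"dz":-0.14,"wx":0,"wy":0,"wz":0,"hand":0},
    {"dx":0.54,"dy":-0.56,"dz":-0.1,"wx":0,"wy":0,"wz":0,"hand":0},
    {"dx":0.54,"dy":-0.56,"dz":-0.06,"wx":0,"wy":0,"wz":0,"hand":0},
    {"dx":0.54,"dy":-0.56,"dz":-0.03,"wx":0,"wy":0,"wz":0,"hand":0},
    {"dx":0.54,"dy":-0.56,"dz":0.0,"wx":0,"wy":0,"wz":0,"hand":0},
    {"dx":0.54,"dy":-0.56,"dz":0.0,"wx":0,"wy":0,"wz":0,"hand":0},
    {"dx":0.54,"dy":-0.56,"dz":0.0,"wx":0,"wy":0,"wz":0,"hand":0},
    {"dx":0.54,"dy":-0.56,"dz":0.0,"wx":0,"wy":0,"wz":0,"hand":0}
  ]
}}

```text
clock: 12.95
eef_pos: [0.6039, -0.125, 0.0891]
tool_rot: [1.0, -0.0, -0.0, 0.0]
ft_force: [-3.6, 0.5, 6.5]
grip_width: 0.0003
grasp_force: 3.6
```

Emit:
{"fn": "drive_tool", "kwargs": {
  "rows": [
    {"dx":0,"dy":0,"dz":-0.3,"wx":0,"wy":0,"wz":0,"hand":0},
    {"dx":0,"dy":0,"dz":-0.9,"wx":0,"wy":0,"wz":0,"hand":0},
    {"dx":0,"dy":0,"dz":-1.6,"wx":0,"wy":0,"wz":0,"hand":0},
    {"dx":0,"dy":0,"dz":-2.4,"wx":0,"wy":0,"wz":0,"hand":0},
    {"dx":-0.8,"dy":0,"dz":-2.8,"wx":0,"wy":0,"wz":0,"hand":0},
    {"dx":-1.6,"dy":0,"dz":-2.8,"wx":0,"wy":0,"wz":0,"hand":0},
    {"dx":-2.4,"dy":0,"dz":-2.8,"wx":0,"wy":0,"wz":0,"hand":0},
    {"dx":-3.0,"dy":0,"dz":-2.8,"wx":0,"wy":0,"wz":0,"hand":0},
    {"dx":-3.0,"dy":0,"dz":-2.8,"wx":0,"wy":0,"wz":0,"hand":0},
    {"dx":-3.0,"dy":0,"dz":-2.8,"wx":0,"wy":0,"wz":0,"hand":0}
  ]
}}

```text
clock: 13.95
eef_pos: [0.4547, -0.1246, 0.2286]
tool_rot: [1.0, -0.0, 0.001, 0.0]
ft_force: [0.5, 0.1, 0.2]
grip_width: 0.0003
grasp_force: 0.0
```

```bash
python3 look.py w5; python3 - <<'E'
from h import *
from workcell import bot
im=bot.camera("scene");cv2.imwrite("pics/s5.png",cv2.resize(im[130:255,110:310,::-1],None,fx=4,fy=4,interpolation=2)[:500])
for nm,lo,hi in (("blue",100,125),("yel",18,35),("red",0,6)): print(nm,blobs(im,lo,hi,4,(203,160,277,225)))
E
```

```text
13.95 [ 0.45468638 -0.12461997  0.22864238] [ 9.99999433e-01 -2.75256339e-04  1.02717683e-03  6.23879184e-05] [-2.67771945e-01  1.89400341e-01 -9.63121138e-02  1.28306960e+00
  4.22664150e-04  2.87437165e+00] 0.0003025530586439521 [0.48960012 0.11450491 0.16065259]
[256.70963557 246.19171467]
blue [([255.0, 4.7], 213, [0.5966, -0.1242]), ([288.1, 34.0], 473, [0.5755, -0.1511]), ([298.8, 80.7], 416, [0.5397, -0.1613]), ([286.7, 124.3], 367, [0.5034, -0.1521]), ([177.2, 155.6], 328, [0.4756, -0.0537]), ([257.0, 154.3], 335, [0.4768, -0.1261]), ([217.5, 165.5], 321, [0.4664, -0.0899])]
yel [([163.7, 4.9], 246, [0.5965, -0.052]), ([126.5, 83.1], 481, [0.5379, -0.0154])]
red [([194.2, 125.0], 664, [0.5011, -0.0671])]
green [([501.2, 24.1], 947, [0.5862, -0.336]), ([238.1, 36.2], 789, [0.577, -0.1096])]
blue [([228.2, 169.9], 27), ([240.7, 168.1], 21), ([252.4, 170.6], 21), ([218.9, 175.9], 22), ([261.2, 176.7], 22), ([214.6, 184.4], 19), ([264.3, 184.8], 21)]
yel [([225.6, 198.5], 31), ([251.6, 198.5], 31)]
red [([254.2, 187.4], 36)]
```

View pics/s5.png

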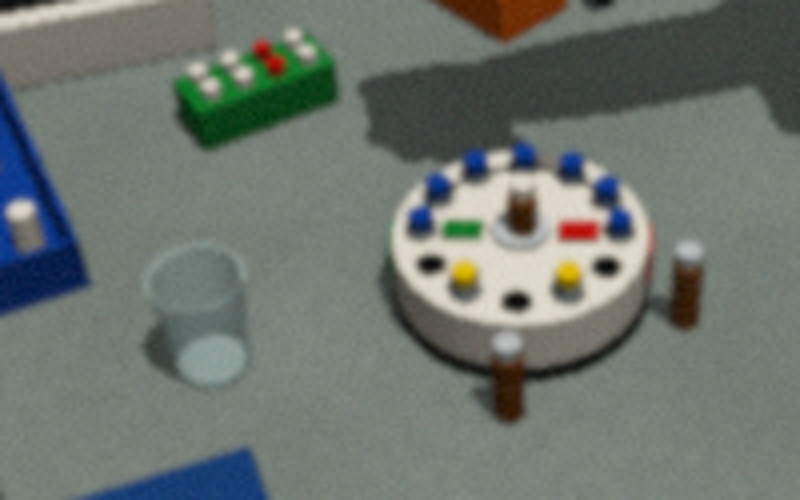

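The picture shows all seven blue caps seated (no necks visible), both yellow caps up at (465,275) and (568,275), and the vials, beaker and carousel standing in place. Handing in.

```bash
python3 -c "
from workcell import bot
print(bot.job_done())"
```

```text
the job is handed in; nothing more can be done
None
```

I pressed all seven blue caps home in order with 6–9 N read at each stop, left the yellow vents up and the carousel unmoved, took the hand clear, and handed the job in at about 14 s; no verdict came back.

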